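# Hold a bed tray's loose side rail square

## Task

The side rail of the wooden bed tray hangs on one screw and has swung inwards. Lay the orange carpenter's square flat on the tray floor and press its right-angled corner right into the corner between the back rail and the loose rail, until the loose rail is square and both outer faces of the square lie flush on the rails. Finish still gripping the square and holding it there with a firm steady push on both rails (around 10 N each, without forcing them), and leave the other things on the table alone.

Things in the scene. Friction and masses are not known exactly. Their poses are not given: they have to be found in the camera images.
- square: Orange triangular carpenter's square, flat, 18 mm thick, about 0.14 kg. Outer faces look to +x and +y and meet at the right-angled corner (59, 59 mm). Legs 120 x 18 mm; their far ends are joined by a brace bar 14 mm wide along (1,-1): grip across its middle, along (1,1), one finger in the open triangle (50 mm clear). Origin: underside, below the bar's middle; z up.
- square_corner (a point): The square's outer right-angled corner at its underside: (59, 59, 0 mm) in the square's frame, axes as the square's. Pressed home, the square's x and y axes are parallel to the tray's. It rubs on the wooden floor and rails (friction about 0.6): pressed down hard it binds instead of sliding.
- tray: Wooden bed tray, immovable on a blue non-slip mat: board 260 (x) by 360 mm (y), upper side of its floor 10 mm above the table. Origin: centre of its underside, on the table; x to the back rail, y to the loose side rail. Rails 14 mm thick, 24 mm high above the floor on the +x edge (back rail, tray_c3), the -y edge (fixed) and the +y edge (loose); the -x edge is open.
- tray_corner (a point): Inner corner of back rail and (squared) loose rail at floor level: (116, 166, 10 mm) in the tray's frame, axes as the tray's. The back rail's inner face is the plane x = 0 here; the loose rail's is y = 0 once square; the free floor lies at negative x and y.
- rail_pivot (a point): Foot of the loose rail's screw: on the screw's axis at floor level, on the rail's centre line, 20 mm from the tray corner; axes turn with the rail. The rail is 244 mm long, 14 mm thick and 24 mm high, runs from +18 to -226 mm along this x, and its inner face is 7 mm to -y of this point.
- side_rail (a joint): Angle of the loose rail about its screw: 0 = square to the back rail, positive = its free (-x) end swung inwards over the tray; starts at 0.07 to 0.22 rad. Stiff (0.25 N m of friction, no spring): it stays where it is left and can also be pushed out past square, to -0.3.
- storage_trays: Bystander: two clear plastic trays stacked, 130 by 230 mm and 101 mm high together, with a spoon, screws and a screwdriver fixed in them. Origin: centre of the underside.
- pill_crusher: Bystander: white plastic pill crusher with ribbed cap, 52 mm across, 70 mm high. Origin: centre of the underside.
- glass_jar: Bystander: empty glass jar with a brass twist lid, 72 mm across, 93 mm high. Origin: centre of the underside.
- eyeglass_case: Bystander: dark blue eyeglass case, 60 by 160 mm, 40 mm high, near the table's far left edge. Origin: centre of the underside.
There are look-alikes about, which are no part of the job. Of the things that look like the square, take the one that is farthest from the robot's base at the start.

How it is judged:
By the outcome, as a careful person would: the job done as asked, in the order asked, and still so for the second after the job is handed in, while the arm keeps its last pose, push and grip.
It also fails if it takes over 54 s, if anything falls off the work surface, if the arm or the gripper's body presses on something with over 40 N, if the wrist force passes 120 N, or if a joint passes its speed limit or range.

## Robot

A 7-joint arm with a two-finger parallel gripper is mounted at the origin on the work surface. World frame = base frame: x ahead of the robot, y to its left, z up, the work surface at z = 0. Lengths are in m, angles in rad, forces in N, time in s.
With the tool pointing down it reaches from about 0.35 to 0.9 m from the base axis. Payload 8.1 kg.
Tool frame: the origin (TCP) lies between the finger pads; the fingertips stand 11 mm ahead of it and the grasp point (between the pads) lies 8 mm behind it; z points along the fingers, y is the line along which they close (so a half turn about z gives the same grasp; the last joint's range is limited). The gripper opens to 92 mm and grips with 3 to 60 N. Pads are 19 mm wide; open, the fingers measure 130 mm over their backs; the gripper's body (75 mm by 190 mm) begins 47 mm behind the grasp point.
Start: joints at [-1.278, 0.434, 0.025, 1.573, -0.012, 1.134, -0.075], TCP at [0.241, 0.577, 0.238] pointing down, gripper open.
Joint ranges: [-2.62, 2.62], [-0.44, 2.09], [-1.27, 1.32], [0.08, 2.57], [-1.32, 4.46], [0.12, 2], [-2.74, 2.74]. Speed limits (rad/s): [2.22, 2.22, 3.01, 3.01, 3.14, 3.14, 3.14].

## Interface

Orientations are given as a rotation vector (axis times angle).
In Python, from cell import observe, get_image, camera_params, sign_off gives the robot as it stands.
- The arm moves only by the shell command python3 -m pendant 'ROWS' [FORCE]. ROWS is JSON, one flat list of numbers, 7 for each row, row after row: the shift along the tool's x, y, z in m, then the turn, a rotation vector about the tool's x, y, z in rad, then the finger opening in m, from 0 to 0.0918. In form: [dx, dy, dz, rx, ry, rz, jaw, dx, dy, dz, rx, ry, rz, jaw, ...]. A call has 1 to 10 rows; each row shifts and turns the commanded pose from where the row before left it, along the tool's axes as they then stand; what a row does not reach is not made up. A row lasts 1/8 s, in which the tool goes at most 62.5 mm and 10.7 degrees, less where a joint would pass 70% of its speed; a pose out of reach is approached as far as the arm can. A call is refused whole if a number of a shift passes 0.0625 or a number of a turn 0.188, either way. A call with a gripper value outside its range is refused whole. The fingers move at their own pace and stop on an object; FORCE is the grip in N (left out, the last holds). Time passes only in rows, so rows that do not move let the fingers close. It gives the time, the measured TCP pose, the force, the opening and the grip force at its end, in the units of the state.
- observe(): the state, without advancing time (a new reading comes with each control period).
- get_image(name): name is "scene" or "top"; returns the picture (400x640x3 uint8, red, green, blue); there is no depth.
- camera_params(name): a dict with "intrinsics" (3x3 intrinsics, pixels), "eye" and "rotation" of the camera in the world. Camera axes: x right, y down, z forward; pixel columns grow to the right and rows downward; lengths in m; the calibration is good to about 2 mm. A picture is of the moment at which its call begins. camera_params takes no time and is no camera call.
- sign_off(): hands the job in; it is judged then, once.
The state is a dict: "clock": time; "joints": joint angles; "dq": joint speeds; "joint_efforts": joint torques, N m; "position": TCP position; "ee_rot": TCP orientation; "force": force on the tool from outside, world axes, zero at the start; "ft_torque": the same for the moment, N m; "width": opening from 0.0 (shut) to 1.0 (fully open); "gripper_force": force on a finger pad.
Only numpy, scipy, OpenCV 4.12 (cv2) and the standard library are available. Lean on these libraries where they do the work, as an engineer would, in place of code of your own. Each camera call takes 0.05 s, during which the arm holds its last target. There are 200 camera calls.

## Working session

There is one attempt and no reset: what is moved stays moved. The work goes in short steps, Python scripts to look and compute and a shell command to move; the robot and the scene stay as the last step left them, time stands still between calls to the robot, and variables do not carry over. Pictures are saved under pics/ and viewed, at most 10 in all, crops included, and the job is handed in when it is done.

```bash
mkdir -p pics; ls
python3 - <<'E'
from cell import *
import cv2
s=observe();print({k:s[k] for k in('clock','position','ee_rot','force','width')})
for n in('scene','top'):
    cv2.imwrite(f'pics/{n}0.png',get_image(n)[:,:,::-1]);print(n,camera_params(n))
E
```

```text
pics
{'clock': 0.0, 'position': array([0.24085598, 0.57618715, 0.23692491]), 'ee_rot': array([-6.17777543e-01, -3.08012224e+00,  2.51404795e-03]), 'force': array([-0.59689383,  0.02960838, -0.731984  ]), 'width': 0.9969531931758061}
scene {'intrinsics': array([[408.04374321,   0.        , 310.82177724],
       [  0.        , 408.04374321, 196.50086797],
       [  0.        ,   0.        ,   1.        ]]), 'eye': array([ 1.06891374, -0.1339964 ,  1.07605951]), 'rotation': array([-2.20198318, -1.50015493,  0.43488881])}
top {'intrinsics': array([[367.11311267,   0.        , 323.31277562],
       [  0.        , 367.11311267, 200.38111794],
       [  0.        ,   0.        ,   1.        ]]), 'eye': array([0.38117493, 0.0794827 , 1.14680104]), 'rotation': array([-2.15978501,  2.18593947, -0.07833092])}
```

View pics/scene0.png

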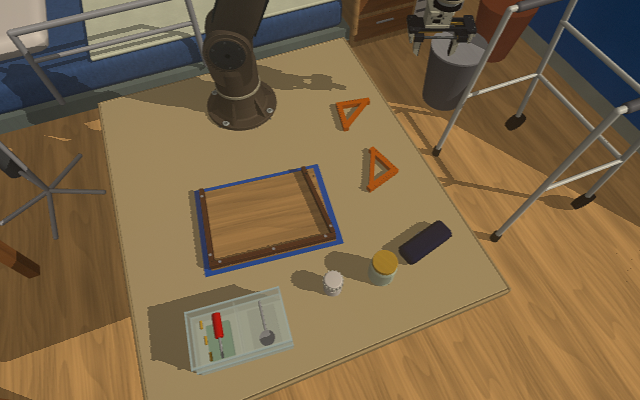

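View pics/top0.png

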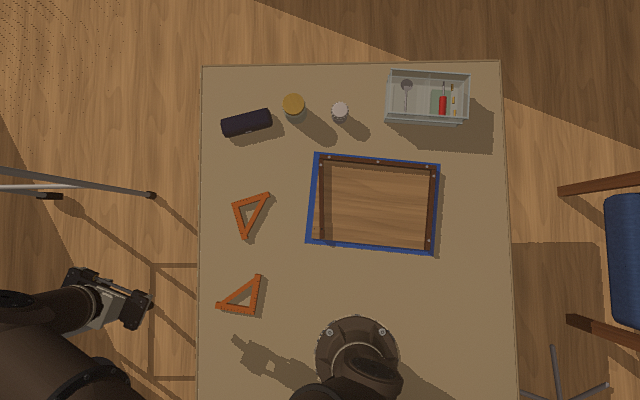

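Candidates for the square are at top (250,213) / scene (380,168), and at top (243,297) / scene (350,112). The first is farther from the base, which is near top (357,345), so it's the one meant. I'll confirm it in enlarged crops.

Run:
```python
import cv2,numpy as np
t=cv2.imread('pics/top0.png');s=cv2.imread('pics/scene0.png')
def crop(im,x,y,w,h,k):return cv2.resize(im[y:y+h,x:x+w],None,fx=k,fy=k,interpolation=cv2.INTER_CUBIC)
# square: top x 225..275,y 185..245 ; scene 355..405,140..200
a=crop(t,220,185,60,60,6.5);b=crop(s,350,140,60,60,6.5)
cv2.imwrite('pics/sq.png',np.hstack([a,b]))
cv2.imwrite('pics/tr.png',np.vstack([crop(t,300,148,150,112,5)]))
cv2.imwrite('pics/trs.png',crop(s,190,155,160,120,5))
```

```text
(no output)
```

View pics/sq.png

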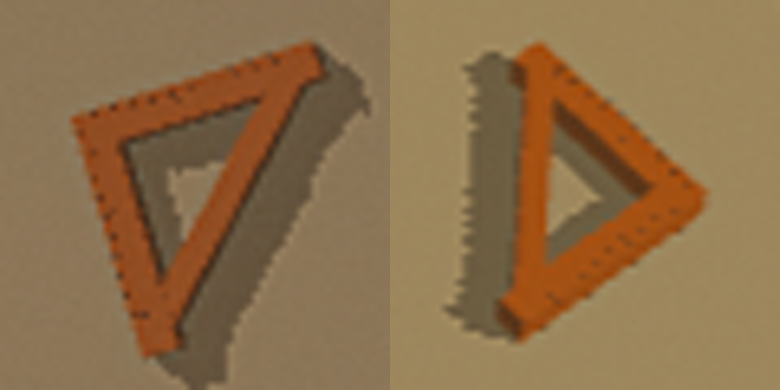

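View pics/tr.png

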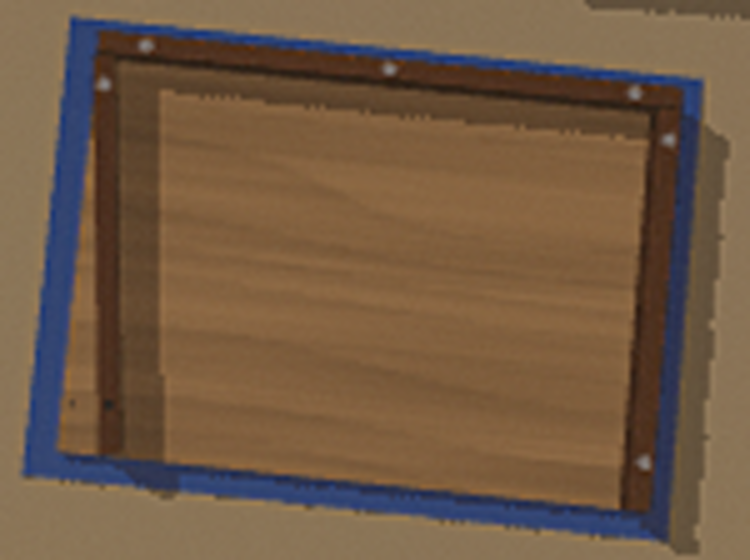

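View pics/trs.png

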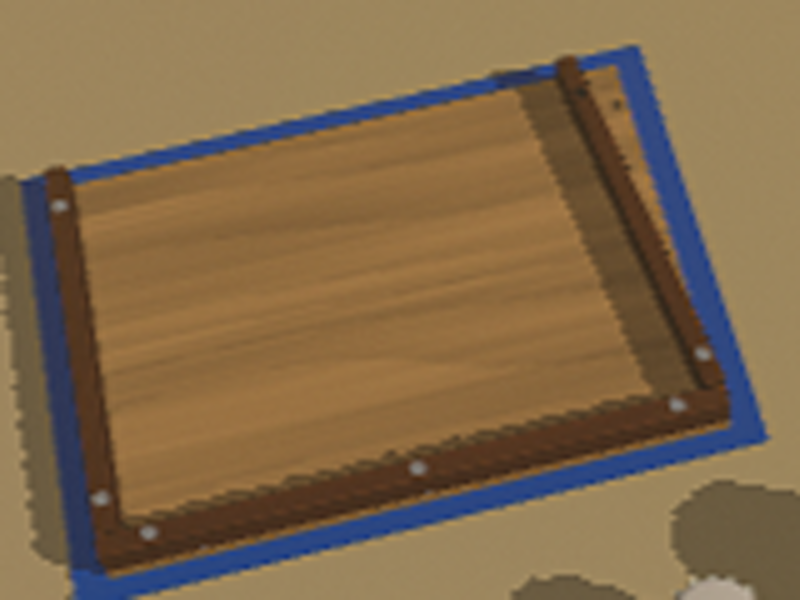

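The crops show the open triangle, two legs and a brace bar. Its right-angled corner is at top (231.1,203.2) and the leg ends at (268.6,191.2) and (242.3,239.9). The tray's rail screws are clear in both views, and the loose rail's free end is swung in at top ~(321,239). Next I'll triangulate and fit.

```bash
cat > h.py <<'E'
import numpy as np,cv2
from cell import *
from scipy.optimize import least_squares
from scipy.spatial.transform import Rotation as R
P={n:camera_params(n) for n in('scene','top')}
def proj(n,X):
    p=P[n];c=(np.atleast_2d(X)-p['eye'])@R.from_rotvec(p['rotation']).as_matrix()
    q=c@p['intrinsics'].T;return q[:,:2]/q[:,2:]
def un(c,k,o):return (np.array(c,float)+.5)/k-.5+np.array(o)
def tri(ut,us):
    return least_squares(lambda X:np.r_[proj('top',X)[0]-ut,proj('scene',X)[0]-us],[.5,.1,.02])
def W(p,pts,z=0):
    c,s=np.cos(p[2]),np.sin(p[2]);pts=np.atleast_2d(pts)
    return np.c_[p[0]+c*pts[:,0]-s*pts[:,1],p[1]+s*pts[:,0]+c*pts[:,1],pts[:,2]+z]
E
python3 - <<'E'
from h import *
T=[(104,84),(147,45),(390,68),(635,92),(668,139),(644,462)]
S=[(703,354),(678,405),(418,468),(149,533),(100,498),(60,205)]
T=un(T,5,(300,148));S=un(S,5,(190,155));X=[]
for a,b in zip(T,S):
    r=tri(a,b);X.append(r.x);print('screw',r.x.round(4),r.cost.round(2))
X=np.array(X)
# tray fit with known lines
loc=np.array([(.096,.173),(.123,np.nan),(.123,0),(.123,np.nan),(np.nan,-.173),(np.nan,-.173)])
def f(p):
    c,s=np.cos(p[2]),np.sin(p[2]);d=X[:,:2]-p[:2]
    l=np.c_[c*d[:,0]+s*d[:,1],-s*d[:,0]+c*d[:,1]]-loc
    return l[~np.isnan(l)]
r=least_squares(f,[.55,.05,-.05]);print('tray',r.x.round(4),(f(r.x)*1e3).round(1))
tray=r.x;print('corner',W(tray,[.116,.166,.01]).round(4))
e=un((110,455),5,(300,148)) # rail free end mid, top face
g=lambda q:(proj('top',W(tray,[.096-.226*np.cos(q[0]),.173-.226*np.sin(q[0]),.034]))[0]-e)[:1]
print('rail',least_squares(g,[.1]).x)
# square
a=np.array([.059,.059]);L=np.array([a,a-[.120,0],a-[0,.120]])
Tt=un([(72,118),(316,40),(145,357)],6.5,(220,185));Ss=un([(708-390,190),(521-390,325),(541-390,42)],6.5,(350,140))
for i in range(3):
    q=tri(Tt[i],Ss[i]);print('sq pt',q.x.round(4),q.cost.round(2))
for A in ((0,1,2),(0,2,1)):
    M=np.c_[L[list(A)],np.full(3,0.)]
    h=lambda p:np.r_[(proj('top',W(p,M,p[3]))-Tt).ravel(),(proj('scene',W(p,M,p[3]))-Ss).ravel()]
    q=least_squares(h,[.4,.32,1.,.018]);q2=least_squares(h,[.4,.32,-2.,.018])
    q=min(q,q2,key=lambda r:r.cost)
    print('square',q.x.round(4),q.cost.round(2),h(q.x).round(1))
print(R.from_rotvec(observe()['ee_rot']).as_matrix().round(3))
E
```

```text
screw [0.5854 0.0997 0.0353] 0.0
screw [0.6096 0.0737 0.0348] 0.04
screw [ 0.5929 -0.075   0.0361] 0.01
screw [ 0.5758 -0.2237  0.0369] 0.0
screw [ 0.5464 -0.2431  0.0376] 0.02
screw [ 0.3517 -0.2206  0.0373] 0.06
tray [ 0.4705 -0.0606 -0.1145] [-0.2 -0.6 -0.2  0.2 -0.3  0.2  0.4  0.5]
corner [[0.6048 0.091  0.01  ]]
rail [0.12194882]
sq pt [0.4726 0.3794 0.0194] 0.07
sq pt [0.5084 0.263  0.018 ] 0.01
sq pt [0.3592 0.3445 0.0174] 0.13
square [ 0.4543  0.3603  3.3911 -0.0095] 1954.64 [ 30.7  19.5 -16.   -5.  -17.4  -7.4 -35.6  -0.6  17.7   4.1  18.1   4.8]
square [0.4341 0.3053 0.2928 0.0184] 0.58 [ 0.  -0.4 -0.4  0.  -0.3  0.1 -0.4  0.5  0.1 -0.2 -0.5 -0.2]
[[-0.923  0.386 -0.   ]
 [ 0.386  0.923 -0.001]
 [-0.    -0.001 -1.   ]]
```

```bash
python3 -m pendant '[-0.0314,-0.0195,0.0152,0,0,0,0.038, -0.0314,-0.0195,0.0152,0,0,0,0.038, -0.0314,-0.0195,0.0152,0,0,0,0.038, -0.0314,-0.0195,0.0152,0,0,0,0.038, -0.0314,-0.0195,0.0152,0,0,0,0.038, -0.0314,-0.0195,0.0152,0,0,0,0.038, -0.0314,-0.0195,0.0152,0,0,0,0.038, -0.0314,-0.0195,0.0152,0,0,0,0.038, -0.0314,-0.0195,0.0152,0,0,0,0.038, 0,0,0,0,0,0.097,0.038]' 30
cat > go.py <<'E'
# usage: go.py x y z yaw(of tool y) -> remaining move in tool axes (turn after the shift)
import sys
from h import *
t=np.array([float(v) for v in sys.argv[1:5]]);s=observe();M=R.from_rotvec(s['ee_rot']).as_matrix()
print('t',round(s['clock'],2),'pos',s['position'].round(4),'yawy',np.arctan2(M[1,1],M[0,1]).round(4),'F',s['force'].round(1),'w',(s['width']*.0918).round(4))
D=R.from_euler('z',t[3]-np.pi/2).as_matrix()@np.diag([-1,1,-1])
print('shift',(M.T@(t[:3]-s['position'])).round(4),'turn',R.from_matrix(M.T@D).as_rotvec().round(4))
E
python3 go.py .4341 .3053 .1 1.078
python3 -c "
from h import *
cv2.imwrite('pics/t1.png',cv2.resize(get_image('top')[165:265,200:320,::-1],None,fx=5,fy=5));cv2.imwrite('pics/s1.png',cv2.resize(get_image('scene')[100:220,320:440,::-1],None,fx=5,fy=5))"
```

```text
clock: 1.35
position: [0.4354, 0.3017, 0.0996]
ee_rot: [-0.777, -3.044, 0.005]
force: [-0.5, -0.0, 0.5]
width: 0.415
gripper_force: 0.0Traceback (most recent call last):
  File "go.py", line 5, in <module>
    print('t',round(s['clock'],2),'pos',s['position'].round(4),'yawy',np.arctan2(M[1,1],M[0,1]).round(4),'F',s['force'].round(1),'w',(s['width']*.0918).round(4))
                                                                                                                                     ^^^^^^^^^^^^^^^^^^^^^^^^
AttributeError: 'float' object has no attribute 'round'
```

```bash
sed -i "s/(s\['width'\]\*.0918).round(4)/round(float(s['width'])*.0918,4)/" go.py; python3 go.py .4341 .3053 .1 1.078
```

```text
t 1.45 pos [0.4342 0.305  0.1004] yawy 1.0752 F [0.3 0.5 0.2] w 0.0382
shift [0.0002 0.0003 0.0004] turn [-0.0011 -0.0003 -0.0028]
```

View pics/s1.png

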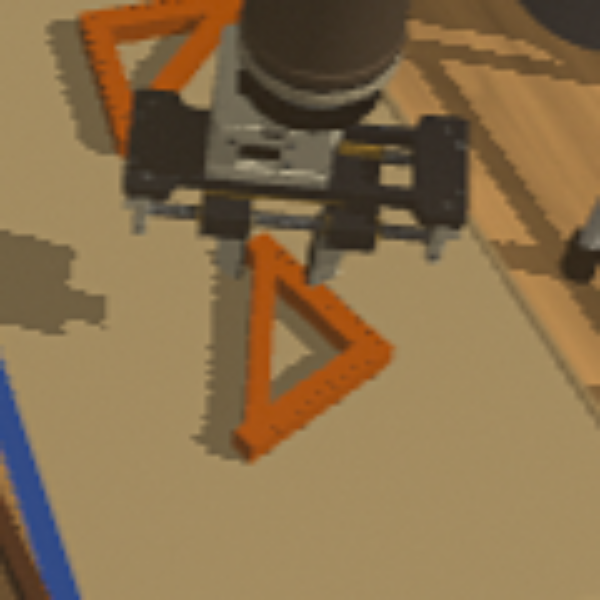

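The open fingers at crop (235,260) and (320,270) straddle the bar, which runs from (262,250) to (258,440). I'll descend and grip.

```bash
python3 -m pendant '[0,0,0.03,0,0,-0.003,0.038, 0,0,0.03,0,0,0,0.038, 0,0,0.018,0,0,0,0.038, 0,0,0.0085,0,0,0,0.038, 0,0,0,0,0,0,0.038, 0,0,0,0,0,0,0.038]'; python3 go.py .4341 .3053 .014 1.078
```

```text
clock: 2.2
position: [0.4344, 0.3063, 0.0152]
ee_rot: [0.761, 3.047, 0.002]
force: [-1.1, 0.0, 0.2]
width: 0.414
gripper_force: 0.0
t 2.2 pos [0.4344 0.3063 0.0152] yawy 1.0815 F [-1.1  0.   0.2] w 0.038
shift [-0.0002 -0.001   0.0012] turn [0.0011 0.0003 0.0035]
```

```bash
python3 -m pendant '[0,0,0,0,0,0,0, 0,0,0,0,0,0,0, 0,0,0,0,0,0,0, 0,0,0,0,0,0,0, 0,0,0,0,0,0,0, 0,0,0,0,0,0,0]' 45; python3 go.py .4341 .3053 .014 1.078
```

```text
clock: 2.95
position: [0.4342, 0.3058, 0.0147]
ee_rot: [0.762, 3.048, 0.0]
force: [-0.3, -0.7, 6.1]
width: 0.146
gripper_force: 45.0
t 2.95 pos [0.4342 0.3058 0.0147] yawy 1.0809 F [-0.3 -0.7  6.1] w 0.0134
shift [-0.0002 -0.0005  0.0007] turn [0.0002 0.0001 0.0029]
```

```bash
python3 -m pendant '[0,0,-0.03,0,0,0,0, 0,0,-0.04,0,0,0,0, 0,0,0,0,0,0.15,0, 0,0,0,0,0,0.15,0, 0,0,0,0,0,0.107,0, 0,0,0,0,0,0,0]'; python3 go.py .5112 .0122 .085 .671
```

```text
clock: 3.7
position: [0.4337, 0.3057, 0.0841]
ee_rot: [-1.361, -2.832, 0.001]
force: [0.8, 0.1, -1.8]
width: 0.153
gripper_force: 45.0
t 3.7 pos [0.4337 0.3057 0.0841] yawy 0.6749 F [ 0.8  0.1 -1.8] w 0.0141
shift [-0.2775 -0.1229 -0.0007] turn [-0.0007  0.0003  0.0039]
```

```bash
python3 -m pendant '[-0.0347,-0.0154,0,0,0,0,0, -0.0347,-0.0154,0,0,0,0,0, -0.0347,-0.0154,0,0,0,0,0, -0.0347,-0.0154,0,0,0,0,0, -0.0347,-0.0154,0,0,0,0,0, -0.0347,-0.0154,0,0,0,0,0, -0.0347,-0.0154,0,0,0,0,0, -0.0347,-0.0154,0,0,0,0,0, 0,0,0,0,0,0.002,0, 0,0,0,0,0,0,0]'; python3 go.py .5112 .0122 .025 .671
python3 -c "
from h import *
t=get_image('top')[145:265,300:450,::-1];s=get_image('scene')[140:290,190:360,::-1]
cv2.imwrite('pics/c2.png',np.hstack([cv2.resize(t,(400,320),interpolation=2),cv2.resize(s,(363,320),interpolation=2)]))"
```

```text
clock: 4.95
position: [0.5107, 0.0123, 0.0842]
ee_rot: [-1.363, -2.83, -0.0]
force: [-0.5, 0.8, -1.7]
width: 0.148
gripper_force: 45.0
t 4.95 pos [0.5107 0.0123 0.0842] yawy 0.6734 F [-0.5  0.8 -1.7] w 0.0136
shift [-0.0004  0.0003  0.0592] turn [-0.0002 -0.0007  0.0024]
```

View pics/c2.png

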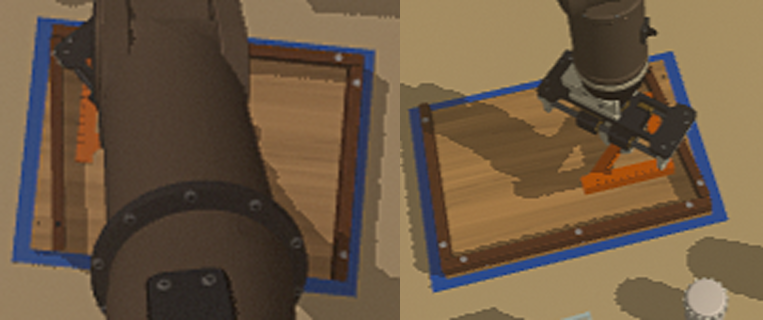

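The square hangs clear inside the corner: its leg is at crop (88,135), just inside the loose rail at (57,130). I'll lower it gently.

```bash
python3 -m pendant '[0,0,0.025,0,0,0.002,0, 0,0,0.022,0,0,0,0, 0,0,0.008,0,0,0,0, 0,0,0,0,0,0,0, 0,0,0,0,0,0,0]' 60; python3 go.py .5112 .0122 .0247 .671;python3 -m pendant '[0,0,0.002,0,0,0,0, 0,0,0,0,0,0,0, 0,0,0,0,0,0,0]'; python3 go.py .5112 .0122 .0247 .671; python3 -m pendant '[0,0,0.001,0,0,0,0, 0,0,0,0,0,0,0, 0,0,0,0,0,0,0]'; python3 go.py .5112 .0122 .0247 .671
```

```text
clock: 5.68
position: [0.5116, 0.0123, 0.0301]
ee_rot: [1.367, 2.828, 0.001]
force: [0.1, 0.0, -1.1]
width: 0.149
gripper_force: 60.0
t 5.67 pos [0.5116 0.0123 0.0301] yawy 0.6704 F [ 0.1  0.  -1.1] w 0.0136
shift [ 0.0002 -0.0003  0.0054] turn [ 0.001   0.0005 -0.0006]
clock: 6.05
position: [0.5111, 0.012, 0.0276]
ee_rot: [1.368, 2.828, 0.0]
force: [-1.2, -0.8, -2.1]
width: 0.146
gripper_force: 60.0
t 6.05 pos [0.5111 0.012  0.0276] yawy 0.6699 F [-1.2 -0.8 -2.1] w 0.0134
shift [0.0001 0.0002 0.0029] turn [ 0.0002  0.0001 -0.0011]
clock: 6.42
position: [0.511, 0.012, 0.0264]
ee_rot: [-1.368, -2.828, 0.0]
force: [-0.1, -1.2, -1.7]
width: 0.146
gripper_force: 60.0
t 6.42 pos [0.511  0.012  0.0264] yawy 0.6699 F [-0.1 -1.2 -1.7] w 0.0134
shift [0.     0.0003 0.0017] turn [-0.0001 -0.0001 -0.0011]
```

```bash
python3 -m pendant '[0,0,0.001,0,0,0,0, 0,0,0,0,0,0,0, 0,0,0,0,0,0,0]'; python3 -m pendant '[0,0,0.0007,0,0,0,0, 0,0,0,0,0,0,0, 0,0,0,0,0,0,0]';  python3 -m pendant '[0,0,0.0005,0,0,0,0, 0,0,0,0,0,0,0, 0,0,0,0,0,0,0]'
```

```text
clock: 6.8
position: [0.511, 0.012, 0.0254]
ee_rot: [-1.368, -2.828, 0.0]
force: [0.2, 1.2, -2.2]
width: 0.144
gripper_force: 60.0
clock: 7.18
position: [0.5111, 0.012, 0.0247]
ee_rot: [1.368, 2.828, 0.0]
force: [-0.2, 0.8, -2.1]
width: 0.148
gripper_force: 60.0
clock: 7.55
position: [0.5111, 0.012, 0.0247]
ee_rot: [1.368, 2.828, 0.001]
force: [-2.0, 0.4, 5.7]
width: 0.146
gripper_force: 60.0
```

```bash
python3 -m pendant '[0,0,-0.0003,0,0,0,0, -0.0035,0.0035,0,0,0,0,0, -0.0035,0.0035,0,0,0,0,0, -0.0035,0.0035,0,0,0,0,0, -0.0035,0.0035,0,0,0,0,0, 0,0,0,0,0,0,0, 0,0,0,0,0,0,0]'
cat > st.py <<'E'
from h import *
o=[observe() for _ in range(3)];s=o[-1];M=R.from_rotvec(s['ee_rot']).as_matrix();T=R.from_euler('z',-.1145).as_matrix()
ya=np.arctan2(M[1,1],M[0,1])-np.pi/4+.1145
d=T.T@(np.r_[s['position'][:2],0]-[.6048,.091,0]);c=R.from_euler('z',ya).as_matrix()@[.059,.059,0]
print('clock',round(s['clock'],2),'corner mm',((d+c)*1e3).round(2)[:2],'z',s['position'][2].round(4),'yaw err',ya.round(4),'Ftray',(T.T@s['force']).round(1),'Tq',s['ft_torque'].round(2))
E
python3 st.py
```

```text
clock: 8.43
position: [0.5308, 0.0098, 0.0247]
ee_rot: [1.368, 2.828, 0.0]
force: [-1.5, 0.0, 5.6]
width: 0.143
gripper_force: 60.0
clock 8.43 corner mm [ -5.22 -30.16] z 0.0247 yaw err -0.0009 Ftray [-1.5 -0.1  5.6] Tq [0.1  0.41 0.01]
```

```bash
python3 -m pendant '[0,0,-0.0001,0,0,0,0, -0.0014,0.0014,0,0,0,0,0, -0.0007,0.0007,0,0,0,0,0, 0,0,0,0,0,0,0, 0,0,0,0,0,0,0]'>/dev/null; python3 st.py; python3 -m pendant '[-0.0007,0.0007,0,0,0,0,0, 0,0,0,0,0,0,0, 0,0,0,0,0,0,0]' >/dev/null; python3 st.py;python3 -m pendant '[-0.0007,0.0007,0,0,0,0,0, 0,0,0,0,0,0,0, 0,0,0,0,0,0,0]' >/dev/null; python3 st.py
```

```text
clock 9.05 corner mm [ -3.59 -30.27] z 0.0247 yaw err -0.0007 Ftray [-6.8  0.4 10.2] Tq [0.15 1.22 0.09]
clock 9.43 corner mm [ -2.65 -30.21] z 0.0246 yaw err -0.0006 Ftray [-5.9  0.8 10.2] Tq [0.09 1.27 0.02]
clock 9.8 corner mm [ -1.59 -30.26] z 0.0247 yaw err -0.0007 Ftray [-6.4  0.5 10.2] Tq [0.15 1.26 0.09]
```

```bash
python3 -m pendant '[0,0,-0.0003,0,0,0,0, 0,0,0,0,0,0,0, 0,0,0,0,0,0,0]'>/dev/null; python3 st.py; python3 -m pendant '[-0.0007,0.0007,0,0,0,0,0, 0,0,0,0,0,0,0, 0,0,0,0,0,0,0]' >/dev/null; python3 st.py;python3 -m pendant '[-0.0005,0.0005,0,0,0,0,0, 0,0,0,0,0,0,0, 0,0,0,0,0,0,0]' >/dev/null; python3 st.py
```

```text
clock 10.18 corner mm [ -0.58 -30.32] z 0.0247 yaw err -0.001 Ftray [-2.7  0.3 -0.3] Tq [ 0.05  0.39 -0.02]
clock 10.55 corner mm [ -0.56 -30.31] z 0.0247 yaw err -0.0009 Ftray [-5.5 -0.   4.1] Tq [0.2  1.11 0.02]
clock 10.93 corner mm [ -0.56 -30.32] z 0.0247 yaw err -0.0008 Ftray [-6.3  1.2  5.6] Tq [0.18 1.64 0.  ]
```

```bash
python3 -m pendant '[0.0006,-0.0006,-0.0003,0,0,0,0, 0.0025,0.0025,0,0,0,0,0, 0.0025,0.0025,0,0,0,0,0, 0.0025,0.0025,0,0,0,0,0, 0.0025,0.0025,0,0,0,0,0,  0,0,0,0,0,0,0, 0,0,0,0,0,0,0]'>/dev/null; python3 st.py; python3 -m pendant '[0.002,0.002,0,0,0,0,0, 0.002,0.002,0,0,0,0,0, 0,0,0,0,0,0,0, 0,0,0,0,0,0,0]' >/dev/null; python3 st.py;python3 -m pendant '[0.002,0.002,0,0,0,0,0,  0.002,0.002,0,0,0,0,0, 0,0,0,0,0,0,0, 0,0,0,0,0,0,0]' >/dev/null; python3 st.py
```

```text
clock 11.8 corner mm [ -0.51 -16.58] z 0.0247 yaw err -0.0012 Ftray [-5.3 -1.2 -0.9] Tq [-0.24  1.06 -0.02]
clock 12.3 corner mm [ -0.51 -11.65] z 0.0247 yaw err -0.0017 Ftray [-5.4 -4.3 -1.6] Tq [-0.71  1.12  0.05]
clock 12.8 corner mm [-0.5  -6.22] z 0.0247 yaw err -0.0018 Ftray [-4.2 -4.  -0.1] Tq [-0.81  1.17  0.01]
```

```bash
python3 -m pendant '[0.0015,0.0015,0,0,0,0,0, 0.0015,0.0015,0,0,0,0,0, 0,0,0,0,0,0,0, 0,0,0,0,0,0,0]'>/dev/null; python3 st.py; python3 -m pendant '[0.0005,0.0005,0,0,0,0,0, 0,0,0,0,0,0,0, 0,0,0,0,0,0,0]' >/dev/null; python3 st.py; python3 -m pendant '[0.0005,0.0005,0,0,0,0,0, 0,0,0,0,0,0,0, 0,0,0,0,0,0,0]' >/dev/null; python3 st.py
```

```text
clock 13.3 corner mm [-0.46 -2.07] z 0.0247 yaw err -0.002 Ftray [-4.4 -4.6 -0.5] Tq [-0.81  1.07  0.03]
clock 13.68 corner mm [-0.47 -1.61] z 0.0247 yaw err -0.0022 Ftray [-5.2 -4.9  0.1] Tq [-0.99  1.21  0.04]
clock 14.05 corner mm [-0.46 -1.57] z 0.0247 yaw err -0.0027 Ftray [-4.7 -7.1  0.5] Tq [-1.38  1.22  0.03]
```

```bash
python3 -m pendant '[-0.0004,0.0004,0,0,0,0,0, 0,0,0,0,0,0,0, 0,0,0,0,0,0,0]'>/dev/null; python3 st.py; python3 -m pendant '[-0.0004,0.0004,0,0,0,0,0, 0,0,0,0,0,0,0, 0,0,0,0,0,0,0]' >/dev/null; python3 st.py; python3 -m pendant '[-0.0002,0.0006,0,0,0,0,0, 0,0,0,0,0,0,0, 0,0,0,0,0,0,0]' >/dev/null; python3 st.py
```

```text
clock 14.43 corner mm [-0.47 -1.57] z 0.0247 yaw err -0.0026 Ftray [-6.4 -7.1  2.3] Tq [-1.38  1.61 -0.01]
clock 14.8 corner mm [-0.45 -1.62] z 0.0247 yaw err -0.0026 Ftray [-8.3 -6.9  4.3] Tq [-1.28  1.94  0.03]
clock 15.18 corner mm [-0.4  -1.61] z 0.0247 yaw err -0.0028 Ftray [-10.9  -7.9   7.4] Tq [-1.38  2.35  0.08]
```

```bash
python3 -m pendant '[0,0.0002,-0.0004,0,0,0,0, 0,0,0,0,0,0,0, 0,0,0,0,0,0,0]'>/dev/null; python3 st.py; python3 -m pendant '[0,0,0,0,0,-0.003,0, 0,0,0,0,0,0,0, 0,0,0,0,0,0,0]' >/dev/null; python3 st.py; python3 -m pendant '[0,0,0,0,0,-0.003,0, 0,0,0,0,0,0,0, 0,0,0,0,0,0,0]' >/dev/null; python3 st.py
python3 -c "
from h import *
t=get_image('top')[145:265,300:450,::-1];s=get_image('scene')[150:260,220:360,::-1]
cv2.imwrite('pics/c3.png',np.vstack([cv2.resize(s,(760,597),interpolation=2)]));cv2.imwrite('pics/c3t.png',t)"
```

```text
clock 15.55 corner mm [-0.4  -1.57] z 0.0247 yaw err -0.0027 Ftray [-9.2 -8.7  2. ] Tq [-1.45  2.16  0.07]
clock 15.93 corner mm [-0.57 -1.42] z 0.0247 yaw err 0.0001 Ftray [-10.8  -8.3   1.6] Tq [-1.42  2.13 -0.03]
clock 16.3 corner mm [-0.75 -1.3 ] z 0.0247 yaw err 0.0029 Ftray [-9.4 -7.5  2.6] Tq [-1.4   2.11 -0.14]
```

View pics/c3.png

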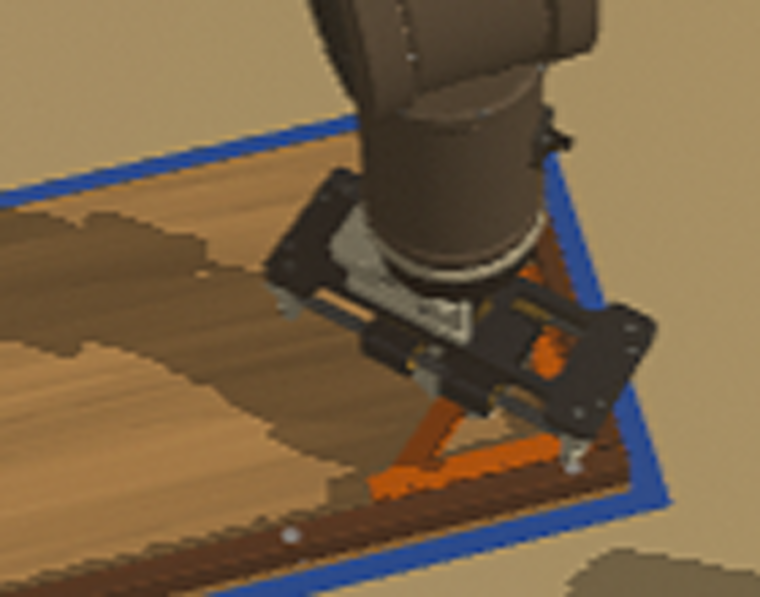

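The square sits in the corner with its leg along the back rail, from crop (375,490) to (560,440), and no visible gap. I'll undo half of the yaw probe so grip torque is near zero, then bring the y push up to match x.

```bash
python3 -m pendant '[0.0005,0.0007,-0.0001,0,0,0.003,0, 0,0,0,0,0,0,0, 0,0,0,0,0,0,0, 0,0,0,0,0,0,0]'>/dev/null; python3 st.py; python3 -m pendant '[0.0001,0.0003,0,0,0,0,0, 0,0,0,0,0,0,0, 0,0,0,0,0,0,0]' >/dev/null; python3 st.py
python3 -c "
from h import *
t=get_image('top')[145:255,300:380,::-1]
cv2.imwrite('pics/c4.png',cv2.resize(t,None,fx=5,fy=5,interpolation=2))"; python3 st.py
```

```text
clock 16.9 corner mm [-0.55 -1.43] z 0.0247 yaw err -0.0006 Ftray [ -9.7 -10.7   1.3] Tq [-1.9   2.17  0.01]
clock 17.27 corner mm [-0.53 -1.42] z 0.0247 yaw err -0.0007 Ftray [-10.4 -11.1   2. ] Tq [-2.1   2.3   0.05]
clock 17.32 corner mm [-0.53 -1.43] z 0.0247 yaw err -0.0008 Ftray [ -9.3 -11.5   2.8] Tq [-2.14  2.34 -0.02]
```

View pics/c4.png

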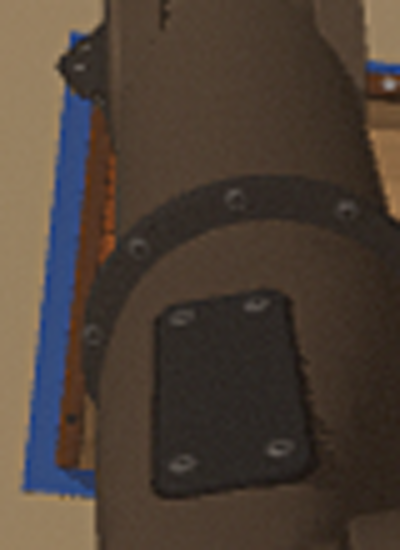

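The loose rail's outer edge, crop (95,110) to (57,465), now runs along the tray edge with the orange leg flush against it at (108,200). I'll hold briefly, check the forces and hand in.

```bash
python3 -m pendant '[0,0,0,0,0,0,0, 0,0,0,0,0,0,0, 0,0,0,0,0,0,0, 0,0,0,0,0,0,0, 0,0,0,0,0,0,0, 0,0,0,0,0,0,0]'; python3 st.py; python3 -c "
from cell import *
print(sign_off())"
```

```text
clock: 18.08
position: [0.5387, 0.0378, 0.0247]
ee_rot: [-1.365, -2.824, 0.01]
force: [-11.2, -9.2, 2.7]
width: 0.147
gripper_force: 60.0
clock 18.07 corner mm [-0.51 -1.41] z 0.0247 yaw err -0.0007 Ftray [-10.  -10.4   2.7] Tq [-2.07  2.29  0.02]
the job is handed in; nothing more can be done
None
```

The job is handed in at 18 s: the square is still gripped and lies flat in the corner, pushing about 10 N on each rail; the loose rail looks square in the top view, though the arm hid part of it, and nothing else was touched.

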